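Feel along the scroll wire of a salver

ROBOT

A 6-joint arm with a two-finger parallel gripper is mounted at the origin on the work surface. World frame = base frame: x ahead of the robot, y to its left, z up, the work surface at z = 0. Lengths are in m, angles in rad, forces in N, time in s.
With the tool pointing down it reaches from about 0.375 to 0.9 m from the base axis. Payload 3.1 kg.
Tool frame: the origin (TCP) lies between the finger pads; the fingertips stand 17 mm ahead of it and the grasp point (between the pads) lies 2 mm behind it; z points along the fingers, y is the line along which they close (so a half turn about z gives the same grasp; the last joint's range is limited). The gripper opens to 85 mm and grips with 20 to 120 N. Pads are 22 mm wide; open, the fingers measure 114 mm over their backs; the gripper's body (76 mm by 85 mm) begins 54 mm behind the grasp point. The pads swing forward as they close: fully open they stand 13 mm farther back than shut.
Start: joints at [1.058, 0.527, 1.433, -0, 1.181, -0.178], TCP at [0.205, 0.59, 0.248] pointing down, gripper open.
Joint ranges: [-3.08, 3.08], [-0.75, 2.2], [0.22, 2.44], [-1.43, 4.57], [0, 2.65], [-2.85, 2.85]. Speed limits (rad/s): [2.79, 2.79, 3.14, 3.14, 3.14, 3.14].

INTERFACE

Orientations are given as a unit quaternion [x, y, z, w].
In Python, from station import sense, vision, order gives the robot as it stands.
- The arm moves only by the shell command python3 -m crank 'ROWS' [OPENING] [FORCE]. ROWS is JSON, a list of rows, each an object with "dp": the shift along the world's x, y, z in units of 30 mm (1.0 is 30 mm), a list of three; "angular": the turn, a rotation vector about the world's x, y, z in degrees, a list of three. In form: [{"dp": [dx, dy, dz], "angular": [ax, ay, az]}, ...]. A call has 1 to 20 rows; each row shifts and turns the commanded pose from where the row before left it; what a row does not reach is not made up. A row lasts 1/10 s, in which the tool goes at most 50 mm and 8.59 degrees, less where a joint would pass 70% of its speed; a pose out of reach is approached as far as the arm can. A call is refused whole if a number of a shift passes 1 or a number of a turn 8.59, either way. A call with a gripper value outside its range is refused whole. OPENING is the closure, from 0 (fully open) to 1 (shut), set as the call begins (- or left out, the last holds). The fingers move at their own pace and stop on an object; FORCE is the grip in N (left out, the last holds). Time passes only in rows, so rows that do not move let the fingers close. It gives the time, the measured TCP pose, the force, the opening and the grip force at its end, in the units of the state.
- sense(): the state, without advancing time (a new reading comes with each control period).
- vision.snapshot(name): name is "scene" or "top"; returns a dict with "image" (400x640x3 uint8, blue, green, red), "range_z" (400x640 float32, m along the optical axis (not along the pixel's ray), 0 where there is no reading), "mtx" (3x3 intrinsics, pixels), "pose" (4x4, takes a point from camera to world coordinates). Camera axes: x right, y down, z forward; pixel columns grow to the right and rows downward; lengths in m; the calibration is good to about 2 mm. A picture is of the moment at which its call begins.
- order.sign_off(): hands the job in; it is judged then, once.
The state is a dict: "t": time; "q": joint angles; "qd": joint speeds; "tau": joint torques, N m; "tcp_pos": TCP position; "tool_rot": TCP orientation; "force": force on the tool from outside, world axes, zero at the start; "ft_torque": the same for the moment, N m; "finger_gap": opening from 0.0 (shut) to 1.0 (fully open); "gripper_force": force on a finger pad.
Only numpy, scipy, OpenCV 4.12 (cv2) and the standard library are available. Lean on these libraries where they do the work, as an engineer would, in place of code of your own. Each camera call takes 0.05 s, during which the arm holds its last target. There are 200 camera calls.

TASK

Feel the scroll wire on the salver for burrs: with the gripper closed and pointing down, rest the fingertips lightly on the round boss at the wire's start and follow the curve of the wire with them, touching it all the way, to its plain far end. Keep the touch light so that the sprung stand never sinks far, keep to the wire, and leave the other things on the bench alone. Finish holding: the program ends with the fingertips still resting lightly on the wire's far end.

Things in the scene. Friction and masses are not known exactly. Their poses are not given: they have to be found in the camera images.
- stand: engraver's work stand fixed to the bench: dark steel foot 150 mm across with a short sleeve, carrying the salver. Origin under its middle on the bench, z up. It can stand at any yaw; the wire runs along its x axis, boss at -x.
- scroll: raised brass wire soldered on the salver: an S-curve, y = 25 mm x sin(360 deg x / 170 mm) for x = -85 to +85 mm, 6 mm wide, its rounded top 6 mm above the plate. It starts at a flat round boss 22 mm across, equally high, at x = -85 mm; the other end is plain. Origin on the plate at the salver's middle, z up. At rest the wire's top is 85 mm above the bench.
- salver (a joint): how far the salver (plain silver plate 230 mm across, 3 mm rim) is pressed down on its sprung stand, m: 0 at rest, growing as it sinks straight down, hard stop at 0.020. It starts to sink at about 1.8 N, takes 0.3 N more for each mm, and rises again by itself; past 0.014 (about 6 N) is too hard.
- p0 (a point): point on top of the wire at the middle of the round boss, the start of the scroll; neighbouring points are 29 mm apart along the curve.
- p1 (a point): point on top of the wire 1 of 7 equal steps along it from the boss; neighbouring points are 29 mm apart along the curve.
- p2 (a point): point on top of the wire 2 of 7 equal steps along it from the boss; neighbouring points are 29 mm apart along the curve.
- p3 (a point): point on top of the wire 3 of 7 equal steps along it from the boss; neighbouring points are 29 mm apart along the curve.
- p4 (a point): point on top of the wire 4 of 7 equal steps along it from the boss; neighbouring points are 29 mm apart along the curve.
- p5 (a point): point on top of the wire 5 of 7 equal steps along it from the boss; neighbouring points are 29 mm apart along the curve.
- p6 (a point): point on top of the wire 6 of 7 equal steps along it from the boss; neighbouring points are 29 mm apart along the curve.
- p7 (a point): point on top of the wire at the plain far end of the wire, where the trace stops; neighbouring points are 29 mm apart along the curve.
- goblet: small closed silver goblet, 105 mm high, 60 mm across, standing loose on the bench beside the stand. Origin under its foot. Leave alone.
- loupe: black eye loupe, 42 mm across, 35 mm high, standing loose on the bench beside the stand. Origin under its middle. Leave alone.
- graver: loose graver lying on the bench at the robot's right of the stand: wooden mushroom handle 30 mm thick and steel shank, 118 mm long. Origin under its middle, long axis its x. Leave alone.
- stone: grey sharpening stone 100 x 40 x 22 mm lying loose on the bench at the robot's left of the stand. Origin under its middle. Leave alone.
Not all that is in view belongs to the job. Of the things that look like the stand, take the one that is farthest to the robot's right at the start.

How it is judged:
On the way, in this order (a step that is already met when the one before it is completed fails the run):
1. fingertips touch the wire at the middle of the round boss, the start of the scroll (contact force between the fingers and scroll above 0.2 N and horizontal distance between the grasp point and p0 below 0.012 m), for 0.05 s.
2. fingertips touch the wire 1 of 7 equal steps along it from the boss (contact force between the fingers and scroll above 0.2 N and horizontal distance between the grasp point and p1 below 0.012 m), for 0.05 s.
3. fingertips touch the wire 2 of 7 equal steps along it from the boss (contact force between the fingers and scroll above 0.2 N and horizontal distance between the grasp point and p2 below 0.012 m), for 0.05 s.
4. fingertips touch the wire 3 of 7 equal steps along it from the boss (contact force between the fingers and scroll above 0.2 N and horizontal distance between the grasp point and p3 below 0.012 m), for 0.05 s.
5. fingertips touch the wire 4 of 7 equal steps along it from the boss (contact force between the fingers and scroll above 0.2 N and horizontal distance between the grasp point and p4 below 0.012 m), for 0.05 s.
6. fingertips touch the wire 5 of 7 equal steps along it from the boss (contact force between the fingers and scroll above 0.2 N and horizontal distance between the grasp point and p5 below 0.012 m), for 0.05 s.
7. fingertips touch the wire 6 of 7 equal steps along it from the boss (contact force between the fingers and scroll above 0.2 N and horizontal distance between the grasp point and p6 below 0.012 m), for 0.05 s.
8. fingertips touch the wire at the plain far end of the wire, where the trace stops (contact force between the fingers and scroll above 0.2 N and horizontal distance between the grasp point and p7 below 0.012 m), for 0.05 s.
At the end, for the whole second after the job is handed in: the fingertips still touch the wire (over 0.2 N) within 12 mm of its plain far end, the salver is pressed down less than 14 mm, and the goblet, loupe, graver and stone are within 10 mm of where they began (all of step 8 and value of joint salver below 0.014 m and distance of each of goblet, loupe, graver, stone from where it was at the start of the episode below 0.01 m); the arm keeps its last pose, push and grip.
It fails at once if the salver is pressed too hard (sunk more than 14 mm on its spring) (value of joint salver above 0.014 m).
It fails at once if the stand, salver or wire is touched with the fingers' centre away from the wire (more than 22 mm from every one of p0 to p7) (contact force between the fingers and stand above 0.5 N and not (horizontal distance between the grasp point and p0 below 0.022 m or horizontal distance between the grasp point and p1 below 0.022 m or horizontal distance between the grasp point and p2 below 0.022 m or horizontal distance between the grasp point and p3 below 0.022 m or horizontal distance between the grasp point and p4 below 0.022 m or horizontal distance between the grasp point and p5 below 0.022 m or horizontal distance between the grasp point and p6 below 0.022 m or horizontal distance between the grasp point and p7 below 0.022 m)).
It fails at once if the goblet, loupe, graver or stone is moved or lifted (by more than 10 mm) (distance of any of goblet, loupe, graver, stone from where it was at the start of the episode above 0.01 m).
It also fails if it takes over 48 s, if anything falls off the work surface, if the arm or the gripper's body presses on something with over 40 N, if the wrist force passes 120 N, or if a joint passes its speed limit or range.

## Working session

There is one attempt and no reset: what is moved stays moved. The work goes in short steps, Python scripts to look and compute and a shell command to move; the robot and the scene stay as the last step left them, time stands still between calls to the robot, and variables do not carry over. Pictures are saved under pics/ and viewed, at most 10 in all, crops included, and the job is handed in when it is done.

```bash
mkdir -p pics; python3 - <<'E'
from station import sense, vision
import cv2,numpy as np
s=sense();print(s['t'],s['tcp_pos'],s['tool_rot'],s['force'],s['finger_gap'])
for n in("top","scene"):
    d=vision.snapshot(n);cv2.imwrite(f'pics/{n}0.png',d['image']);np.savez(f'{n}0.npz',**d);print(n,d['mtx'].round(1).tolist(),d['pose'].round(3).tolist())
E
```

```text
0.0 [0.20498996 0.5896941  0.2473131 ] [ 1.66608453e-01  9.86022504e-01 -1.04732126e-03 -3.83709970e-04] [0.62449767 0.29737401 0.11544689] 0.9994749973517719
top [[392.2, 0.0, 318.0], [0.0, 392.2, 203.2], [0.0, 0.0, 1.0]] [[0.008, -0.998, 0.07, 0.405], [-1.0, -0.008, -0.007, -0.004], [0.008, -0.07, -0.998, 1.103], [0.0, 0.0, 0.0, 1.0]]
scene [[388.9, 0.0, 320.5], [0.0, 388.9, 188.6], [0.0, 0.0, 1.0]] [[0.343, 0.785, -0.515, 0.966], [0.939, -0.282, 0.196, -0.178], [0.009, -0.551, -0.834, 0.862], [0.0, 0.0, 0.0, 1.0]]
```

View pics/top0.png

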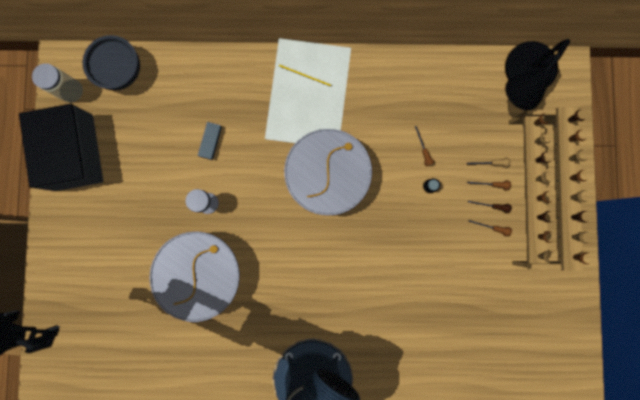

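View pics/scene0.png

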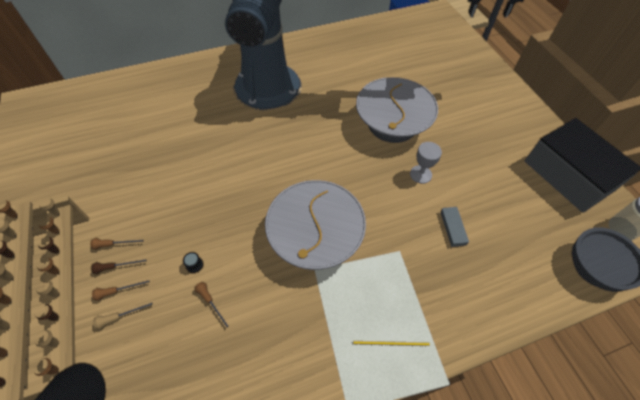

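The top view shows two salvers. The target is the one farther right, with its plate centre at about (329,172), boss at (348,147) and plain end at (309,196). The decoy is at about (195,277). In the scene view the target's boss is at (303,254) and its end at (326,192). Next I'll mask the brass in both views and cast rays to z = 0.085.

```bash
cat > m.py <<'E'
import cv2,numpy as np
from scipy.optimize import least_squares
def cast(d,uv,z):
    uv=np.atleast_2d(uv).astype(float); K,P=d['mtx'],d['pose']
    r=np.c_[(uv-[K[0,2],K[1,2]])/[K[0,0],K[1,1]],np.ones(len(uv))]@P[:3,:3].T
    return (P[:3,3]+r*((z-P[2,3])/r[:,2])[:,None])[:,:2]
def pts(d,c,r=34):
    h=cv2.cvtColor(d['image'],cv2.COLOR_BGR2HSV); m=(cv2.inRange(h,(8,90,60),(35,255,255)))
    k=np.zeros_like(m);cv2.circle(k,c,r,255,-1);m&=k
    n,l,st,ce=cv2.connectedComponentsWithStats(m);i=1+st[1:,4].argmax()
    v,u=np.nonzero(l==i);return cast(d,np.c_[u,v],0.085)
def fit(p,x0):
    def loc(q):
        c,s=np.cos(q[2]),np.sin(q[2]);return (p-q[:2])@np.array([[c,-s],[s,c]])
    def f(q):
        l=loc(q);x=np.clip(l[:,0],-.085,.085)
        k=2*np.pi/.17
        e=(l[:,1]-.025*np.sin(k*x))/np.hypot(1,.025*k*np.cos(k*x))
        b=np.hypot(l[:,0]+.085,l[:,1])<.013
        return np.r_[np.where(b,0,e),2*(l[:,0].min()+.096),2*(l[:,0].max()-.085)]*1000
    r=least_squares(f,x0,loss='soft_l1',diff_step=1e-4);return r.x,np.sqrt((f(r.x)**2).mean()),loc(r.x)
E
python3 - <<'E'
from m import *
for n,c,b,e in(("top",(329,172),(348,147),(309,196)),("scene",(315,225),(303,254),(326,192))):
    d=np.load(n+'0.npz');p=pts(d,c,34 if n=="top" else 40)
    B,E=cast(d,b,.085)[0],cast(d,e,.085)[0];v=E-B
    q,rms,l=fit(p,[*(B+E)/2,np.arctan2(v[1],v[0])])
    bl=l[l[:,0]<-.078]
    h=d['image']; 
    # salver outline: grey low-saturation
    m=cv2.inRange(cv2.cvtColor(h,cv2.COLOR_BGR2HSV),(0,0,60),(180,60,255));
    print(n,len(p),'B',B,'E',E,np.hypot(*v),'fit',q,'rms mm',rms,'lmin/max',l.min(0),l.max(0),'boss mid',(bl.min(0)+bl.max(0))/2)
    cs=[c2 for c2 in cv2.findContours(m,0,1)[0] if cv2.pointPolygonTest(c2,c,False)>0 or cv2.contourArea(c2)>3000]
    for k in cs: (el:=cv2.minEnclosingCircle(k)); print('  contour',el,cast(d,el[0],.082))
    if n=="top":
        # other things: range heights
        pass
E
```

```text
top 152 B [ 0.62518416 -0.08927911] E [0.49496435 0.01206437] 0.16500817866712272 fit [ 0.56121762 -0.03620753  2.46729309] rms mm 1.5288856113208618 lmin/max [-0.08933443 -0.02682956] [0.08353542 0.0264873 ] boss mid [-0.08372469 -0.000152  ]
  contour ((194.4165802001953, 276.30389404296875), 45.83647918701172) [[0.28557245 0.30462617]]
  contour ((312.0, 125.0), 93.04847717285156) [[0.6838831  0.00594533]]
scene 198 B [ 0.6324991  -0.08850411] E [0.50024865 0.0138978 ] 0.167261269429088 fit [ 0.56422244 -0.03654539  2.46225025] rms mm 1.0052747899111492 lmin/max [-0.09436983 -0.02631253] [0.08415927 0.02622709] boss mid [-0.08638847 -0.00065025]
  contour ((623.2217407226562, 242.18807983398438), 47.863609313964844) [[0.84568459 0.58882172]]
  contour ((364.0, 288.5), 127.93856048583984) [[0.74631219 0.00527157]]
  contour ((396.5, 106.0), 41.4880485534668) [[0.29632608 0.30123566]]
  contour ((120.5, 21.5), 118.46739196777344) [[-0.36675311 -0.39232618]]
```

Both views agree to about 3 mm, so I'm using the averaged pose: centre (0.563, -0.036), yaw 2.465. I'll close the gripper and travel high to above the boss.

```bash
python3 -m crank '[{"dp":[0.5,-0.87,0],"angular":[0,0,0]},{"dp":[0.54,-0.87,0],"angular":[0,0,0]},{"dp":[0.54,-0.87,0],"angular":[0,0,0]},{"dp":[0.54,-0.87,0],"angular":[0,0,0]},{"dp":[0.54,-0.87,0],"angular":[0,0,0]},{"dp":[0.54,-0.87,0],"angular":[0,0,0]},{"dp":[0.54,-0.87,0],"angular":[0,0,0]},{"dp":[0.54,-0.87,0],"angular":[0,0,0]},{"dp":[0.54,-0.87,0],"angular":[0,0,0]},{"dp":[0.54,-0.87,0],"angular":[0,0,0]},{"dp":[0.54,-0.87,0],"angular":[0,0,0]},{"dp":[0.54,-0.87,0],"angular":[0,0,0]},{"dp":[0.54,-0.87,0],"angular":[0,0,0]},{"dp":[0.54,-0.87,0],"angular":[0,0,0]},{"dp":[0.54,-0.87,0],"angular":[0,0,0]},{"dp":[0.54,-0.87,0],"angular":[0,0,0]},{"dp":[0.54,-0.87,0],"angular":[0,0,0]},{"dp":[0.54,-0.87,0],"angular":[0,0,0]},{"dp":[0.54,-0.87,0],"angular":[0,0,0]},{"dp":[0.54,-0.87,0],"angular":[0,0,0]}]' 1 20
python3 - <<'E'
from m import *
from station import sense
s=sense();print(s['t'],s['tcp_pos'],s['tool_rot'],s['force'],s['q'])
x=np.linspace(-.085,.085,2001);y=.025*np.sin(2*np.pi*x/.17);a=np.r_[0,np.cumsum(np.hypot(np.diff(x),np.diff(y)))]
c,w=np.cos(2.4648),np.sin(2.4648)
t=np.linspace(0,a[-1],15);X,Y=np.interp(t,a,x),np.interp(t,a,y)
W=np.c_[.5627+c*X-w*Y,-.0364+w*X+c*Y];print(a[-1]);print(np.c_[W,np.vstack([[0,0],np.diff(W,axis=0)/.03])].round(4))
E
```

```text
t: 2.1
tcp_pos: [0.5283, 0.0671, 0.248]
tool_rot: [0.167, 0.986, 0.0, -0.0]
force: [0.4, 0.7, 0.2]
finger_gap: -0.004
gripper_force: 0.0
2.1 [0.52833367 0.06714054 0.24795872] [ 1.66721752e-01  9.86003874e-01  1.60823675e-06 -4.67225383e-04] [0.39332602 0.72117503 0.18477122] [-8.35989968e-02  4.04311621e-01  1.66375464e+00  9.27047602e-05
  1.07445729e+00 -1.31943158e+00]
0.20190815595921827
[[ 0.629  -0.0896  0.      0.    ]
 [ 0.6267 -0.0754 -0.0771  0.4745]
 [ 0.6231 -0.0614 -0.1184  0.4655]
 [ 0.6165 -0.0487 -0.2194  0.4253]
 [ 0.6054 -0.0397 -0.3712  0.2982]
 [ 0.5915 -0.0361 -0.4626  0.1226]
 [ 0.5771 -0.0356 -0.4801  0.0153]
 [ 0.5627 -0.0364 -0.4799 -0.0269]
 [ 0.5483 -0.0372 -0.4799 -0.0269]
 [ 0.5339 -0.0367 -0.4801  0.0153]
 [ 0.52   -0.0331 -0.4626  0.1226]
 [ 0.5089 -0.0241 -0.3712  0.2982]
 [ 0.5023 -0.0114 -0.2194  0.4253]
 [ 0.4987  0.0026 -0.1184  0.4655]
 [ 0.4964  0.0168 -0.0771  0.4745]]
```

```bash
python3 -m crank '[{"dp":[0.48,-0.75,-0.5],"angular":[0,0,0]},{"dp":[0.48,-0.75,-0.5],"angular":[0,0,0]},{"dp":[0.48,-0.75,-0.5],"angular":[0,0,0]},{"dp":[0.48,-0.75,-0.5],"angular":[0,0,0]},{"dp":[0.48,-0.75,-0.5],"angular":[0,0,0]},{"dp":[0.48,-0.75,-0.5],"angular":[0,0,0]},{"dp":[0.48,-0.72,-0.5],"angular":[0,0,0]},{"dp":[0,0,-0.5],"angular":[0,0,0]},{"dp":[0,0,-0.4],"angular":[0,0,0]},{"dp":[0,0,0],"angular":[0,0,0]},{"dp":[0,0,0],"angular":[0,0,0]}]'
python3 - <<'E'
from station import sense, vision
import cv2
o=[]
for n,(u,v) in(("top",(329,172)),("scene",(315,225))):
    d=vision.snapshot(n);o.append(cv2.resize(d['image'][v-70:v+70,u-65:u+65],None,fx=3,fy=3))
cv2.imwrite('pics/near.png',cv2.hconcat(o));s=sense();print(s['tcp_pos'],s['force'])
E
```

```text
t: 3.2
tcp_pos: [0.6281, -0.0871, 0.1161]
tool_rot: [0.166, 0.986, 0.0, -0.001]
force: [0.2, 1.2, -0.4]
finger_gap: -0.001
gripper_force: 0.0
[ 0.62904146 -0.08752563  0.11716564] [0.1274941  0.5222718  0.04866526]
```

View pics/near.png

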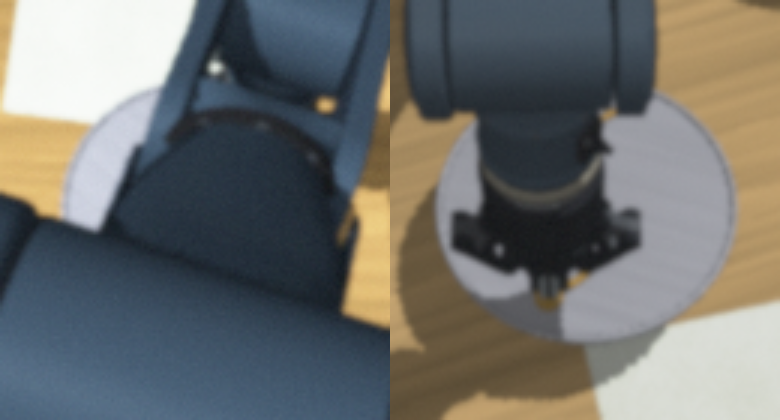

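The right half of the picture shows the closed fingertips directly over the boss, at about (545,292). I'll descend gently.

```bash
python3 -m crank '[{"dp":[0,-0.05,-0.2],"angular":[0,0,0]},{"dp":[0,0,-0.15],"angular":[0,0,0]},{"dp":[0,0,-0.1],"angular":[0,0,0]},{"dp":[0,0,-0.05],"angular":[0,0,0]},{"dp":[0,0,-0.05],"angular":[0,0,0]},{"dp":[0,0,0],"angular":[0,0,0]},{"dp":[0,0,0],"angular":[0,0,0]}]'
```

```text
t: 4.0
tcp_pos: [0.6287, -0.0897, 0.1]
tool_rot: [0.167, 0.986, 0.0, -0.0]
force: [-1.2, 0.5, 3.1]
finger_gap: -0.0
gripper_force: 1.2
```

```bash
python3 -m crank '[{"dp":[0,0,-0.05],"angular":[0,0,0]},{"dp":[0,0,0],"angular":[0,0,0]},{"dp":[-0.04,0.24,0],"angular":[0,0,0]},{"dp":[-0.04,0.24,0],"angular":[0,0,0]},{"dp":[-0.06,0.23,0],"angular":[0,0,0]},{"dp":[-0.06,0.23,0],"angular":[0,0,0]},{"dp":[-0.1,0.22,0],"angular":[0,0,0]},{"dp":[-0.12,0.2,0],"angular":[0,0,0]},{"dp":[0,0,0],"angular":[0,0,0]}]'
```

```text
t: 4.9
tcp_pos: [0.6155, -0.0473, 0.0983]
tool_rot: [0.166, 0.986, 0.001, -0.001]
force: [0.7, 2.1, 3.1]
finger_gap: 0.0
gripper_force: 1.5
```

On track (expected 0.6165, -0.0487). Continuing.

```bash
python3 -m crank '[{"dp":[-0.17,0.15,0],"angular":[0,0,0]},{"dp":[-0.19,0.11,0],"angular":[0,0,0]},{"dp":[-0.23,0.07,0],"angular":[0,0,0]},{"dp":[-0.23,0.05,0],"angular":[0,0,0]},{"dp":[-0.24,0.01,0],"angular":[0,0,0]},{"dp":[-0.24,0,0],"angular":[0,0,0]},{"dp":[-0.24,-0.01,0],"angular":[0,0,0]},{"dp":[-0.24,-0.01,0],"angular":[0,0,0]},{"dp":[-0.24,-0.01,0],"angular":[0,0,0]},{"dp":[-0.24,-0.01,0],"angular":[0,0,0]},{"dp":[0,0,0],"angular":[0,0,0]}]'
python3 -c "
from station import vision
import cv2
o=[]
for n,(u,v) in(('top',(329,172)),('scene',(315,225))):
    d=vision.snapshot(n);o.append(cv2.resize(d['image'][v-70:v+70,u-65:u+65],None,fx=3,fy=3))
cv2.imwrite('pics/mid.png',cv2.hconcat(o))"
```

```text
t: 6.0
tcp_pos: [0.5464, -0.0384, 0.0981]
tool_rot: [0.167, 0.986, -0.0, -0.002]
force: [-0.9, -0.5, 2.6]
finger_gap: 0.003
gripper_force: 1.5
```

View pics/mid.png

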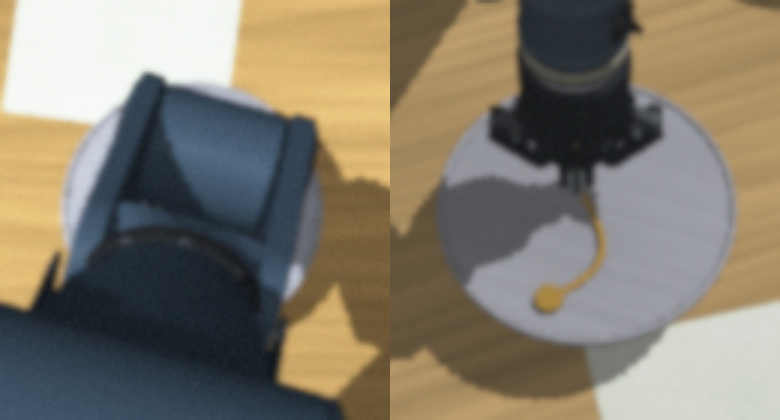

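The wire comes out from under the fingertips at about (588,195), and the upward force of 2.6 N shows they are still on it. Tracing on to the plain end.

```bash
python3 -m crank '[{"dp":[-0.21,0.02,0],"angular":[0,0,0]},{"dp":[-0.21,0.03,0],"angular":[0,0,0]},{"dp":[-0.22,0.06,0],"angular":[0,0,0]},{"dp":[-0.23,0.08,0],"angular":[0,0,0]},{"dp":[-0.19,0.13,0],"angular":[0,0,0]},{"dp":[-0.17,0.18,0],"angular":[0,0,0]},{"dp":[-0.12,0.2,0],"angular":[0,0,0]},{"dp":[-0.1,0.22,0],"angular":[0,0,0]},{"dp":[-0.06,0.23,0],"angular":[0,0,0]},{"dp":[-0.06,0.24,0],"angular":[0,0,0]},{"dp":[-0.04,0.2,0],"angular":[0,0,0]},{"dp":[-0.03,0.15,0],"angular":[0,0,0]},{"dp":[0,0,0],"angular":[0,0,0]},{"dp":[0,0,0],"angular":[0,0,0]},{"dp":[0,0,0],"angular":[0,0,0]}]'
python3 -c "
from station import vision
import cv2
o=[]
for n,(u,v) in(('top',(329,172)),('scene',(315,225))):
    d=vision.snapshot(n);o.append(cv2.resize(d['image'][v-70:v+70,u-65:u+65],None,fx=3,fy=3))
cv2.imwrite('pics/end.png',cv2.hconcat(o))"
```

```text
t: 7.6
tcp_pos: [0.4989, 0.0142, 0.0982]
tool_rot: [0.167, 0.986, 0.0, -0.001]
force: [0.1, 1.4, 2.6]
finger_gap: -0.003
gripper_force: 1.5
```

View pics/end.png

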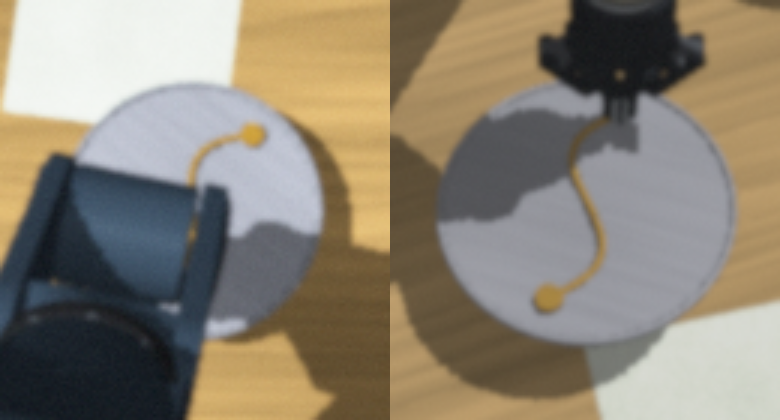

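The fingertips rest on the wire's far end at about (618,118) in the right half, with about 2.6 N of upward force. They are about 3–4 mm from the estimated p7. Handing in.

```bash
python3 -c "
from station import order
print(order.sign_off())"
```

```text
the job is handed in; nothing more can be done
None
```

I traced the wire from the boss to its plain far end with a light touch (about 3 N or less upward at each check) and handed the job in with the fingertips still resting there; the sign-off gave no verdict.

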